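# Unhasp the instrument chest and put the spectrometer away

## Robot

A 6-joint arm with a two-finger parallel gripper is mounted at the origin on the work surface. World frame = base frame: x ahead of the robot, y to its left, z up, the work surface at z = 0. Lengths are in m, angles in rad, forces in N, time in s.
With the tool pointing down it reaches from about 0.35 to 0.775 m from the base axis. Payload 7.3 kg.
Tool frame: the origin (TCP) lies at the very end of the fingers, on their centre line; the grasp point (between the pads) lies 19 mm behind it (pinch_z is the distance from the TCP to the grasp point, in m); z points along the fingers, y is the line along which they close (so a half turn about z gives the same grasp; the last joint's range is limited). The gripper opens to 92 mm and grips with 3 to 60 N. Pads are 19 mm wide; open, the fingers measure 130 mm over their backs; the gripper's body (75 mm by 190 mm) begins 47 mm behind the grasp point.
Start: joints at [1.159, 0.342, 1.524, -0, 1.275, -0.146], TCP at [0.138, 0.507, 0.227] pointing down, gripper open.
Joint ranges: [-2.53, 2.53], [-0.77, 2.02], [0.04, 2.7], [-1, 4.14], [0.28, 2.66], [-3.11, 3.11]. Speed limits (rad/s): [2.57, 2.57, 3.14, 3.14, 3.14, 3.14].

## Interface

Orientations are given as [roll, pitch, yaw] about the fixed x, y, z axes, in that order (R = Rz(yaw) Ry(pitch) Rx(roll)).
In Python, from cell import * gives the robot as it stands.
- The arm moves only by the tool arm_command, never from a script. Its arguments are lists of equal length, an entry for each row: "fingers": the gripper command: -1 is fully open, 1 is shut, values between are in proportion; "travel": the shift along the tool's x, y, z in m, a list of three; "dr": the turn, a rotation vector about the tool's x, y, z in degrees, a list of three. In form: {"fingers": [fingers, ...], "travel": [[x, y, z], ...], "dr": [[wx, wy, wz], ...]}. A call has 1 to 8 rows; each row is the pose to reach, as a shift and turn from the pose commanded when the call began, along the tool's axes at that moment; what a row does not reach only later rows make up. A row lasts 1/12 s, in which the tool goes at most 41.7 mm and 7.16 degrees, less where a joint would pass 70% of its speed; a pose out of reach is approached as far as the arm can. A call with a gripper value outside its range is refused whole. The fingers move at their own pace and stop on an object; "squeeze" is the grip in N (left out, the last holds). Time passes only in rows, so rows that repeat a pose let the fingers close. It gives the time, the measured TCP pose, the force, the opening and the grip force at its end, in the units of the state.
- observe(): the state, without advancing time (a new reading comes with each control period).
- read_camera(name): name is "scene" or "top" or "wrist"; returns a dict with "color" (480x640x3 uint8, blue, green, red), "z_map" (480x640 float32, m along the optical axis (not along the pixel's ray), 0 where there is no reading), "fx", "fy", "cx", "cy" (pixels), "R" (3x3) and "t" (3): a world point X has camera coordinates R X + t. Camera axes: x right, y down, z forward; pixel columns grow to the right and rows downward; lengths in m; the calibration is good to about 2 mm. A picture is of the moment at which its call begins.
- hand_in(): hands the job in; it is judged then, once.
The state is a dict: "time": time; "qpos": joint angles; "qvel": joint speeds; "joint_efforts": joint torques, N m; "tool_pos": TCP position; "tool_rot": TCP orientation; "contact_force": force on the tool from outside, world axes, zero at the start; "torque": the same for the moment, N m; "opening": finger opening in m; "grip_force": force on a finger pad.
Only numpy, scipy, OpenCV 4.12 (cv2) and the standard library are available. Lean on these libraries where they do the work, as an engineer would, in place of code of your own. Each camera call takes 0.05 s, during which the arm holds its last target. There are 200 camera calls.

## Task

Put the handheld spectrometer away in its white chest: flip the hasp off its staple and fold it right back over the top of the lid, past upright, then raise the lid until it stands upright by itself. Set the spectrometer down gently, standing on its foot, in the compartment that has only the rubber mat in it, and leave the lid up, the hasp folded back and everything else on the bench where it is.

Things in the scene. Friction and masses are not known exactly. Their poses are not given: they have to be found in the camera images.
- chest: White plastic chest fixed to the bench, 160 (x) x 240 (y) mm, 125 mm high without lid; walls 6 mm, inner floor 6 mm above the bench. Origin: centre of its underside. Its -x face is the front, roughly towards the robot. An 80 mm high divider along x at y = 0 splits the inside into two compartments of 148 (x) x 111 (y) mm, centred at y = +57 and -57 mm. Yaw up to 0.3 rad either way.
- staple (a point): Outer end of the staple, a steel loop 18 mm wide across the chest's y, sticking 24 mm straight out of the chest's front, 83 mm above the bench, at the chest's y = +55 mm. The slot of the shut hasp lies over it.
- lid (a joint): Lid angle, rad: 0 shut, 1.57 upright, 1.65 at its stop. It turns about the chest's y axis at the far top edge (lid_hinge), the front rising. Stiff hinge (0.75 N m friction; about 6 N at the pull): the lid stays wherever it is left. Plate 164 x 244 x 10 mm, 0.45 kg. While the hasp is over the staple the lid rises about 0.03 rad and is then held.
- lid_hinge (a point): Point on the lid's hinge axis, in the middle of the chest's width, 80 mm behind the chest's centre, 125 mm above the bench. Its axes turn with the lid and are the chest's when it is shut.
- lid_pull (a point): Middle of the cross bar of the lid's pull: a bow of flat steel bar, 14 mm high, standing out from the lid's front edge, 51 mm wide over all along the chest's y, the bar 36 mm in front of the lid's edge, free below and on both sides. In the lid's axes it lies 200 mm to -x, 55 mm to -y and 6 mm up from lid_hinge, and turns with the lid.
- hasp (a joint): Hasp angle relative to the lid, rad: 0 hanging flat down the front over the staple (it may start up to 0.2 ajar, still over it), 1.57 sticking straight out to the front, 3.14 straight up, 4.2 folded back onto the lid at its stop. It stays where it is left (0.05 N m friction). Clear of the staple from about 0.4 on.
- hasp_hinge (a point): Centre of the hasp's hinge pin, on the front edge of the lid: with the lid shut 89 mm in front of the chest's centre, 55 mm to its +y, 131 mm above the bench. The pin lies along the chest's y.
- hasp_bar (a point): Centre of the hasp's grip: steel cross bar, 10 mm round, 40 mm long along the chest's y, on the bent-out end of the 34 mm wide slotted strap. With the hasp at 0 it is 84 mm below and 26 mm in front of the hinge pin (35 mm out from the chest's front, 47 mm above the bench); it moves on an 88 mm arc about hasp_hinge. Too low under the lid's edge for a gripper pointing straight down.
- mat: Black rubber mat, 120 x 90 x 4 mm, fixed flat in the middle of the empty compartment (either one); its top is 10 mm above the bench. Origin: centre of its underside, axes as the chest's. Hidden under the lid at the start.
- probe: The handheld spectrometer: plain black upright cylinder, 100 mm tall, 36 mm in diameter from 16 to 94 mm above its underside, on a round foot 56 mm in diameter and 9 mm thick; 0.18 to 0.35 kg. Origin: centre of the foot's underside. It stands at one of four places left and right of the chest; a bottle, a beaker and a grinder cup stand at the others.
- bottle: Amber bottle, 56 mm in diameter, 135 mm tall; stays where it is. Origin: centre of its underside.
- beaker: Glass beaker, 64 mm in diameter at the rim, 95 mm tall; stays where it is. Origin: centre of its underside.
- grinder: Steel grinder cup with a black lid, 62 mm in diameter, 85 mm tall; stays where it is. Origin: centre of its underside.
- jar: Sample jar, 50 mm in diameter, 75 mm tall, standing close in front of the chest below the lid's pull; stays where it is. Origin: centre of its underside.
- puck: Flat black reference disc, 80 mm in diameter, 12 mm thick, lying near the robot; stays where it is. Origin: centre of its underside.
- scoop: Steel scoop, 160 mm long, 60 mm wide, 30 mm high, lying near the robot; stays where it is. Origin: on the bench under the back of its pan.
- charger: Black charger block 100 x 75 x 57 mm inside the chest, in the compartment without the mat; stays there. Origin: centre of its underside.

How it is judged:
By the outcome, as a careful person would: the job done as asked, in the order asked, and still so for the second after the job is handed in, with the robot touching nothing.
It also fails if it takes over 72 s, if anything falls off the work surface, if the arm or the gripper's body presses on something with over 40 N, if the wrist force passes 120 N, or if a joint passes its speed limit or range.

## Working session

There is one attempt and no reset: what is moved stays moved. The work goes in short steps, Python scripts to look and compute and a tool call to move; the robot and the scene stay as the last step left them, time stands still between calls to the robot, and variables do not carry over. Pictures are saved under pics/ and viewed, at most 10 in all, crops included, and the job is handed in when it is done.

Besides the shell and the picture viewer there is one more tool, called after ">>>" as a command line: name --argument value ..., lists and objects as JSON in quotes. arm_command: Moves the arm, as the interface text tells. Its arguments: {"type":"object","properties":{"fingers":{"type":"array","items":{"type":"number"}},"travel":{"type":"array","items":{"type":"array","items":{"type":"number"}}},"dr":{"type":"array","items":{"type":"array","items":{"type":"number"}}},"squeeze":{"type":"number"}},"required":["fingers","travel","dr"]}

```bash
ls; mkdir -p pics; python3 - <<'E'
from cell import *
import cv2,numpy as np,pickle
d={}
for n in ("scene","top"):
    c=read_camera(n); d[n]=c; cv2.imwrite(f"pics/{n}0.png",c["color"]); print(n,c["fx"],c["cx"],c["cy"],(-c["R"].T@c["t"]).round(3),c["R"].round(2).tolist())
pickle.dump(d,open("d0.pkl","wb"))
print(observe())
E
```

```text
pics
scene 478.26328644246803 311.00355660976123 237.34889956713434 [1.031 0.101 0.766] [[-0.21, 0.98, 0.01], [0.78, 0.17, -0.6], [-0.59, -0.11, -0.8]]
top 505.4053139122705 319.5076760179418 224.6133264027145 [0.424 0.012 1.017] [[0.02, -1.0, 0.02], [-0.99, -0.03, -0.12], [0.12, -0.01, -0.99]]
{'time': 0.1, 'qpos': array([ 1.15900761e+00,  3.42649392e-01,  1.52490300e+00, -6.46963245e-06,
        1.27540185e+00, -1.45986974e-01]), 'qvel': array([-0.00020987, -0.00175326, -0.00190822, -0.0015092 , -0.00012503,
        0.00146435]), 'joint_efforts': array([ 1.62307097e-03, -4.31997728e+01, -2.44696999e+01,  7.19710300e-02,
        5.25754457e-02, -5.60287765e-05]), 'tool_pos': array([0.1377385 , 0.50624084, 0.22612281]), 'tool_rot': array([-3.14024465e+00, -1.91947453e-04,  2.87579267e+00]), 'contact_force': array([-1.43348221,  0.11122222,  0.3281692 ]), 'torque': array([-0.01672942,  0.02694638, -0.03695427]), 'grip_force': 0.0, 'opening': 0.0917126384006672}
```

View pics/top0.png

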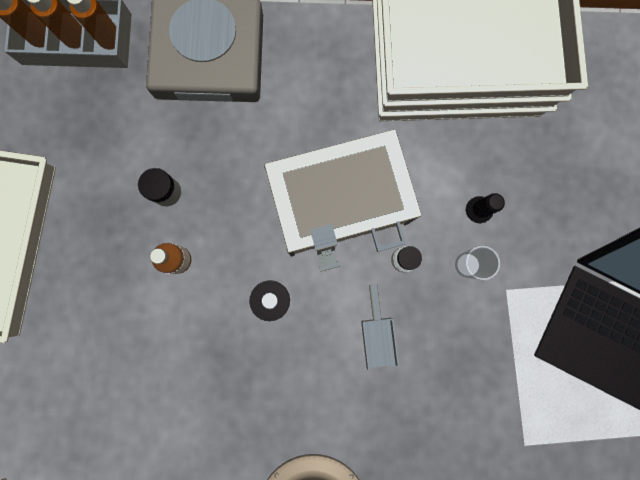

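View pics/scene0.png

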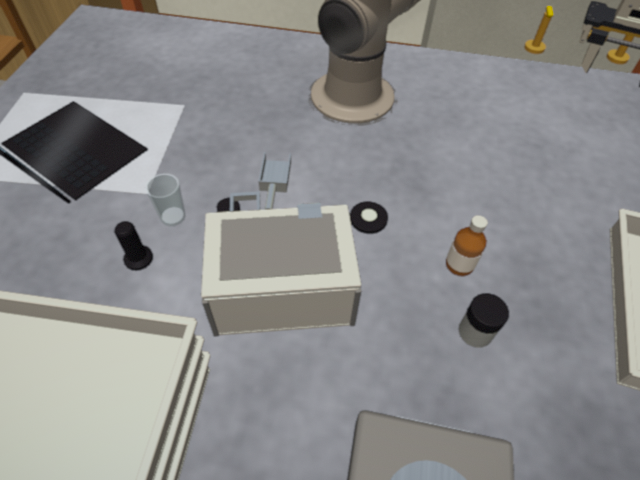

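The top view shows the lid with corners at about (266,165), (395,131), (420,217) and (289,250). The hasp is at (325,250), the pull at (388,238), the jar at (408,258) and the probe foot at (480,210).

```bash
cat > h.py <<'E'
import numpy as np,cv2,pickle
def ray(c,u,v,z):
    o=-c["R"].T@c["t"]; d=c["R"].T@np.array([(u-c["cx"])/c["fx"],(v-c["cy"])/c["fy"],1.]); return o+d*(z-o[2])/d[2]
def cloud(c):
    v,u=np.mgrid[:480,:640]; Z=c["z_map"]
    P=np.stack([(u-c["cx"])/c["fx"]*Z,(v-c["cy"])/c["fy"]*Z,Z],-1)
    W=(P-c["t"])@c["R"]; W[Z==0]=np.nan; return W
E
python3 - <<'E'
from h import *
d=pickle.load(open("d0.pkl","rb")); c=d["top"]; W=cloud(c)
roi=np.zeros((480,640),bool); roi[120:262,255:430]=1
m=roi&(np.abs(W[...,2]-0.135)<0.012)
n,l,s,ce=cv2.connectedComponentsWithStats(cv2.morphologyEx(m.astype(np.uint8),cv2.MORPH_OPEN,np.ones((13,13))))
k=1+s[1:,4].argmax(); 
pts=np.argwhere(l==k)[:,::-1]
P=np.array([ray(c,u,v,.135)[:2] for u,v in pts]); print("z",np.median(W[l==k][:,2]))
r=cv2.minAreaRect((P*1000).astype(np.float32)); print("lid",r)
def blob(name,c,W,u0,u1,v0,v1,zlo,zhi):
    roi=np.zeros((480,640),bool); roi[v0:v1,u0:u1]=1
    m=roi&(W[...,2]>zlo)&(W[...,2]<zhi); Q=W[m]
    print(name,m.sum(),"min",Q.min(0).round(3),"max",Q.max(0).round(3),"med",np.median(Q,0).round(3))
blob("probe top",c,W,455,515,185,228,.085,.12)
blob("probe foot",c,W,455,515,185,228,.004,.02)
blob("jar",c,W,390,426,240,275,.06,.09)
blob("beaker",c,W,450,505,240,285,.02,.12)
blob("bottle",c,W,140,200,230,280,.02,.16)
blob("grinder",c,W,130,185,160,210,.02,.12)
blob("puck",c,W,245,295,275,325,.005,.03)
blob("hasp",c,W,305,345,248,275,.02,.14)
roi=W[246:274,308:342,2]; print((roi[::3,::3]*1000).round())
# probe foot
g=cv2.cvtColor(c["color"],cv2.COLOR_BGR2GRAY)[180:230,455:515]
print([ray(c,480,210,0.009)])
E
```

```text
z 0.13804496678997308
lid ((590.8201904296875, -39.740081787109375), (173.9052276611328, 243.74119567871094), 16.855745315551758)
probe top 316 min [ 0.569 -0.342  0.085] max [ 0.605 -0.307  0.104] med [ 0.586 -0.322  0.099]
probe foot 324 min [ 0.551 -0.396  0.004] max [ 0.638 -0.279  0.02 ] med [ 0.578 -0.313  0.012]
jar 469 min [ 0.46  -0.191  0.062] max [ 0.503 -0.147  0.08 ] med [ 0.481 -0.169  0.075]
beaker 938 min [ 0.444 -0.331  0.02 ] max [ 0.507 -0.268  0.1  ] med [ 0.475 -0.313  0.072]
bottle 962 min [0.442 0.252 0.02 ] max [0.498 0.305 0.14 ] med [0.468 0.269 0.093]
grinder 1129 min [0.576 0.28  0.02 ] max [0.638 0.342 0.09 ] med [0.603 0.304 0.084]
puck 1293 min [0.356 0.048 0.005] max [0.438 0.134 0.019] med [0.395 0.094 0.012]
hasp 382 min [ 0.453 -0.04   0.022] max [0.498 0.026 0.137] med [ 0.477 -0.015  0.061]
[[136. 101. 130. 137. 134. 138. 137. 132. 113.  -1.  -2.   1.]
 [ 22.  -1.   0. 136. 133. 104.  98.  95.  81.  -1.  -1.  -0.]
 [ -1.  -0.   0.  98.  87.  88.  84.  85.  65.   4.   3.   2.]
 [ -1.  -2.   3.   1.  67.  86.  64.  68.  62.  -2.  -1.   2.]
 [  0.  -0.   2.   1.  64.  65.  62.  65.  60.   2.   4.   0.]
 [  1.   2.  -0.  -1.   1.  61.  59.  55.  54.  57.  53.  -0.]
 [ -1.   1.   1.   1.  -2.  56.  54.  55.  57.  56.  54.   2.]
 [  1.  -1.   0.   3.  55.  54.  54.  55.  54.  50.  -0.  -0.]
 [  2.  -1.   3.   3.  56.  52.  -1.   2.   1.   1.  -0.   1.]
 [  1.   1.  -0.   1.  -2.   2.  -0.  -1.  -0.  -0.  -4.  -2.]]
[array([ 0.5851509, -0.3256165,  0.009    ])]
```

```bash
cat >> h.py <<'E'
from scipy.spatial.transform import Rotation as Ro
yaw=0.294; C=np.array([.5975,-.0377,0]); Rc=Ro.from_euler("z",yaw).as_matrix()
w=lambda p: C+Rc@np.array(p)
def toolR(beta,yw=yaw):
    b=np.radians(beta); R=Ro.from_euler("z",yw).as_matrix()
    z=R@[np.cos(b),0,-np.sin(b)]; y=-R[:,1]; return np.stack([np.cross(y,z),y,z],1)
def go(P,R,st,back=0.0):
    """P: world point to be at 'back' behind TCP"""
    P=np.array(P)+R[:,2]*back; R0=Ro.from_euler("xyz",st["tool_rot"]).as_matrix()
    return (R0.T@(P-st["tool_pos"])).round(4).tolist(), np.degrees(Ro.from_matrix(R0.T@R).as_rotvec()).round(1).tolist()
E
python3 - <<'E'
from h import *
from cell import observe
c=pickle.load(open("d0.pkl","rb"))["top"]; W=cloud(c); L=(W-C)@Rc
m=(L[...,0]<-.1)&(L[...,0]>-.16)&(L[...,1]>.02)&(L[...,1]<.09)&(L[...,2]>.03)
Q=L[m]; 
for a in np.arange(-.155,-.1,.005):
    q=Q[(Q[:,0]>=a)&(Q[:,0]<a+.005)]
    if len(q): print(round(a,3),len(q),q[:,1:].min(0).round(3),q[:,1:].max(0).round(3),np.median(q[:,2]).round(3))
st=observe()
print(w([-.16,.055,.2]),go(w([-.16,.055,.2]),toolR(60),st))
print(((np.array([.481,-.169,0])-C)@Rc).round(3))
E
```

```text
-0.13 43 [0.036 0.049] [0.074 0.058] 0.054
-0.125 56 [0.035 0.052] [0.075 0.06 ] 0.055
-0.12 42 [0.036 0.05 ] [0.074 0.061] 0.056
-0.115 41 [0.041 0.055] [0.069 0.065] 0.06
-0.11 41 [0.041 0.06 ] [0.069 0.068] 0.063
-0.105 47 [0.042 0.062] [0.068 0.089] 0.068
[ 0.42842716 -0.03142518  0.2       ] ([-0.4217, -0.4424, 0.0266], [-38.5, 11.2, 143.6])
[-0.15  -0.092  0.   ]
```

```bash
sed -i 's/y=-R\[:,1\]/y=R[:,1]/' h.py; python3 - <<'E'
from h import *
from cell import observe
st=observe()
print(go(w([-.19,.055,.2]),toolR(60),st))
E
```

```text
([-0.3963, -0.4583, 0.0267], [-8.5, -29.2, -31.3])
```

>>> arm_command --fingers '[-0.3, -0.3, -0.3, -0.3, -0.3, -0.3, -0.3, -0.3]' --travel '[[-0.396, -0.458, 0.027], [-0.396, -0.458, 0.027], [-0.396, -0.458, 0.027], [-0.396, -0.458, 0.027], [-0.396, -0.458, 0.027], [-0.396, -0.458, 0.027], [-0.396, -0.458, 0.027], [-0.396, -0.458, 0.027]]' --dr '[[-8.5, -29.2, -31.3], [-8.5, -29.2, -31.3], [-8.5, -29.2, -31.3], [-8.5, -29.2, -31.3], [-8.5, -29.2, -31.3], [-8.5, -29.2, -31.3], [-8.5, -29.2, -31.3], [-8.5, -29.2, -31.3]]' --squeeze 20

```text
time: 0.77
tool_pos: [0.2698, 0.2265, 0.2114]
tool_rot: [3.14, 0.519, -2.846]
contact_force: [-0.6, 1.0, -0.2]
opening: 0.0595
grip_force: 0.0
```

```bash
python3 - <<'E'
from h import *
from cell import observe
st=observe()
print(st["tool_pos"],st["qpos"].round(2),go(w([-.19,.055,.15]),toolR(60),st))
E
```

```text
[0.26977818 0.22647288 0.21136447] [ 0.63 -0.2   2.3  -0.3   0.57 -1.03] ([-0.01, -0.293, 0.0761], [0.1, -0.3, 0.1])
```

>>> arm_command --fingers '[-0.3, -0.3, -0.3, -0.3, -0.3, -0.3, -0.3, -0.3]' --travel '[[-0.01, -0.293, 0.076], [-0.01, -0.293, 0.076], [-0.01, -0.293, 0.076], [-0.01, -0.293, 0.076], [-0.01, -0.293, 0.076], [-0.01, -0.293, 0.076], [-0.01, -0.293, 0.076], [-0.01, -0.293, 0.076]]' --dr '[[0, 0, 0], [0, 0, 0], [0, 0, 0], [0, 0, 0], [0, 0, 0], [0, 0, 0], [0, 0, 0], [0, 0, 0]]'

```text
time: 1.43
tool_pos: [0.342, 0.0815, 0.1742]
tool_rot: [3.137, 0.513, -2.848]
contact_force: [0.2, 0.2, -0.2]
opening: 0.0598
grip_force: 0.0
```

```bash
python3 - <<'E'
from h import *
from cell import *
c=read_camera("wrist"); cv2.imwrite("pics/w1.png",c["color"]); pickle.dump(c,open("w1.pkl","wb"))
st=observe()
b=w([-.123,.055,.050]); X=c["R"]@b+c["t"]; print("pred px",c["fx"]*X[0]/X[2]+c["cx"],c["fy"]*X[1]/X[2]+c["cy"],X[2])
print(st["tool_pos"],st["qpos"].round(2),go(b,toolR(60),st,.01))
E
```

```text
pred px 158.46720785996735 240.43393713434074 0.3206495140600817
[0.34457074 0.07776238 0.17421561] [-0.23 -0.18  2.41  0.53  0.51 -2.51] ([-0.0133, -0.1288, 0.1603], [0.0, -0.5, 0.1])
```

View pics/w1.png

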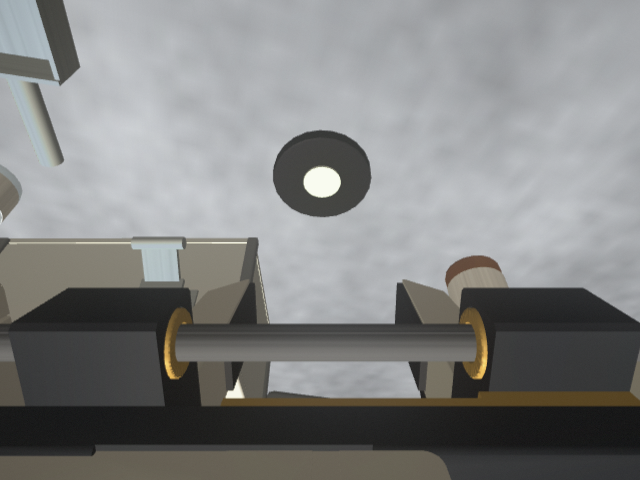

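Wrist view: the hasp bar is at (159,242) and my prediction was (158,240), so the pose is confirmed. The puck is at (322,173).

```bash
python3 - <<'E'
from h import *
from cell import observe
st=observe()
print(go(w([-.16,.055,.11]),toolR(60),st))
E
```

```text
([-0.0105, -0.1288, 0.0798], [0.0, -0.5, 0.1])
```

>>> arm_command --fingers '[-0.4, -0.4, -0.4, -0.4, -0.4, -0.4, -0.4, -0.4]' --travel '[[-0.01, -0.129, 0.08], [-0.01, -0.129, 0.08], [-0.01, -0.129, 0.08], [-0.01, -0.129, 0.08], [-0.01, -0.129, 0.08], [-0.01, -0.129, 0.08], [-0.01, -0.129, 0.08], [-0.01, -0.129, 0.08]]' --dr '[[0, 0, 0], [0, 0, 0], [0, 0, 0], [0, 0, 0], [0, 0, 0], [0, 0, 0], [0, 0, 0], [0, 0, 0]]'

```text
time: 2.15
tool_pos: [0.4278, -0.0223, 0.118]
tool_rot: [3.136, 0.496, -2.852]
contact_force: [-0.5, 0.3, 0.2]
opening: 0.0644
grip_force: 0.0
```

```bash
python3 - <<'E'
from h import *
from cell import observe
st=observe()
print(st["qpos"].round(2),((st["tool_pos"]-C)@Rc).round(4),go(w([-.123,.055,.050]),toolR(60),st,.01),go(w([-.123,.055,.050]),toolR(60),st,-.03))
E
```

```text
[-0.5   0.16  2.31  0.86  0.47 -3.1 ] [-0.158  0.064  0.118] ([0.0013, -0.0093, 0.0864], [0.2, -1.6, -0.2]) ([0.0024, -0.0092, 0.0464], [0.2, -1.6, -0.2])
```

>>> arm_command --fingers '[-0.4, -0.4, -0.4, -0.4, -0.4, -0.4, -0.4, -0.4]' --travel '[[0, 0, -0.02], [0, 0, -0.02], [0, 0, -0.02], [0, 0, -0.02], [0, 0, -0.02], [0, 0, -0.02], [0, 0, -0.02], [0, 0, -0.02]]' --dr '[[0, 0, 60], [0, 0, 60], [0, 0, 60], [0, 0, 60], [0, 0, 60], [0, 0, 60], [0, 0, 60], [0, 0, 60]]'

```text
time: 2.82
tool_pos: [0.4187, -0.0247, 0.1363]
tool_rot: [2.712, 0.26, 2.382]
contact_force: [0.2, 0.4, -0.1]
opening: 0.0646
grip_force: 0.0
```

>>> arm_command --fingers '[-0.4, -0.4, -0.4, -0.4, -0.4, -0.4, -0.4, -0.4]' --travel '[[0, 0, 0], [0, 0, 0], [0, 0, 0], [0, 0, 0], [0, 0, 0], [0, 0, 0], [0, 0, 0], [0, 0, 0]]' --dr '[[0, 0, 60], [0, 0, 60], [0, 0, 60], [0, 0, 60], [0, 0, 60], [0, 0, 60], [0, 0, 60], [0, 0, 60]]'

```text
time: 3.48
tool_pos: [0.4188, -0.0247, 0.1363]
tool_rot: [2.683, -0.201, 1.486]
contact_force: [-0.2, -0.4, -0.5]
opening: 0.0644
grip_force: 0.0
```

>>> arm_command --fingers '[-0.4, -0.4, -0.4, -0.4, -0.4, -0.4, -0.4, -0.4]' --travel '[[0, 0, 0], [0, 0, 0], [0, 0, 0], [0, 0, 0], [0, 0, 0], [0, 0, 0], [0, 0, 0], [0, 0, 0]]' --dr '[[0, 0, 60], [0, 0, 60], [0, 0, 60], [0, 0, 60], [0, 0, 60], [0, 0, 60], [0, 0, 60], [0, 0, 60]]'

```text
time: 4.15
tool_pos: [0.4187, -0.0247, 0.1363]
tool_rot: [3.066, -0.492, 0.458]
contact_force: [-0.4, 0.9, 0.1]
opening: 0.0641
grip_force: 0.0
```

```bash
sed -i 's/y=R\[:,1\]/y=-R[:,1]/' h.py; python3 - <<'E'
from h import *
from cell import observe
st=observe()
print(st["qpos"].round(2),((st["tool_pos"]-C)@Rc).round(4),go(w([-.123,.055,.050]),toolR(60),st,.01),go(w([-.123,.055,.050]),toolR(60),st,-.03))
E
```

```text
[-0.52  0.1   2.3   0.78  0.52 -0.03] [-0.1673  0.0642  0.1363] ([-0.0033, 0.0092, 0.1069], [-0.3, 1.5, 8.3]) ([-0.0043, 0.0089, 0.0669], [-0.3, 1.5, 8.3])
```

>>> arm_command --fingers '[-0.4, -0.4, -0.4, -0.4, -0.4, -0.4, -0.4, -0.4]' --travel '[[-0.004, 0.009, 0.04], [-0.004, 0.009, 0.067], [-0.004, 0.009, 0.067], [-0.004, 0.009, 0.08], [-0.004, 0.009, 0.095], [-0.004, 0.009, 0.107], [-0.004, 0.009, 0.107], [-0.004, 0.009, 0.107]]' --dr '[[0, 1.5, 8.3], [0, 1.5, 8.3], [0, 1.5, 8.3], [0, 1.5, 8.3], [0, 1.5, 8.3], [0, 1.5, 8.3], [0, 1.5, 8.3], [0, 1.5, 8.3]]'

```text
time: 4.82
tool_pos: [0.4682, -0.0196, 0.0407]
tool_rot: [-3.138, -0.523, 0.299]
contact_force: [-1.1, 0.5, -0.3]
opening: 0.0643
grip_force: 0.0
```

>>> arm_command --fingers '[1, 1, 1, 1, 1]' --travel '[[0, 0, 0], [0, 0, 0], [0, 0, 0], [0, 0, 0], [0, 0, 0]]' --dr '[[0, 0, 0], [0, 0, 0], [0, 0, 0], [0, 0, 0], [0, 0, 0]]' --squeeze 20

```text
time: 5.23
tool_pos: [0.4684, -0.019, 0.0409]
tool_rot: [-3.136, -0.525, 0.299]
contact_force: [-0.1, 6.1, 3.4]
opening: 0.0394
grip_force: 20.0
```

```bash
cat >> h.py <<'E'
def arc(st,c0,pts,betas,back):
    """chest-frame points -> rows"""
    T=[];D=[]
    for p,b in zip(pts,betas):
        t,r=go(w(p),toolR(b),st,back); T.append(np.round(t,3).tolist()); D.append(np.round(r,1).tolist())
    print(T);print(D)
E
python3 - <<'E'
from h import *
from cell import observe
st=observe(); R0=Ro.from_euler("xyz",st["tool_rot"]).as_matrix()
print(st["qpos"].round(2),((st["tool_pos"]-R0[:,2]*.01-C)@Rc).round(4),st["contact_force"])
ph=np.linspace(.40,1.5,9)[1:]
arc(st,0,[[-.089-.088*np.sin(a),.055,.131-.088*np.cos(a)] for a in ph],[60]*8,.01)
E
```

```text
[-0.45  0.43  2.31  1.56  0.35 -0.67] [-0.1231  0.0552  0.0496] [-0.0510313   6.06464361  3.40921649]
[[-0.006, 0.0, -0.01], [-0.012, 0.0, -0.022], [-0.015, -0.0, -0.033], [-0.017, -0.0, -0.045], [-0.018, -0.0, -0.057], [-0.016, -0.0, -0.069], [-0.013, -0.0, -0.081], [-0.009, -0.0, -0.092]]
[[-0.5, -0.1, 0.2], [-0.5, -0.1, 0.2], [-0.5, -0.1, 0.2], [-0.5, -0.1, 0.2], [-0.5, -0.1, 0.2], [-0.5, -0.1, 0.2], [-0.5, -0.1, 0.2], [-0.5, -0.1, 0.2]]
```

```bash
python3 - <<'E'
from h import *
from cell import observe
st=observe()
ph=np.linspace(.40,1.5,9)[1:]
arc(st,0,[[-.089-.088*np.sin(a),.055,.131-.088*np.cos(a)] for a in ph],np.linspace(60,80,9)[1:],.01)
E
```

```text
[[-0.007, 0.0, -0.01], [-0.012, 0.0, -0.022], [-0.017, -0.0, -0.033], [-0.019, -0.0, -0.045], [-0.02, -0.0, -0.057], [-0.019, -0.0, -0.069], [-0.016, -0.0, -0.081], [-0.012, -0.0, -0.093]]
[[-0.5, -2.6, 0.2], [-0.5, -5.1, 0.3], [-0.5, -7.6, 0.3], [-0.4, -10.1, 0.3], [-0.4, -12.6, 0.3], [-0.4, -15.1, 0.3], [-0.4, -17.6, 0.3], [-0.4, -20.1, 0.3]]
```

>>> arm_command --fingers '[1, 1, 1, 1, 1, 1, 1, 1]' --travel '[[-0.007, 0, -0.01], [-0.012, 0, -0.022], [-0.017, 0, -0.033], [-0.019, 0, -0.045], [-0.02, 0, -0.057], [-0.019, 0, -0.069], [-0.016, 0, -0.081], [-0.012, 0, -0.093]]' --dr '[[0, -2.6, 0], [0, -5.1, 0], [0, -7.6, 0], [0, -10.1, 0], [0, -12.6, 0], [0, -15.1, 0], [0, -17.6, 0], [0, -20.1, 0]]'

```text
time: 5.9
tool_pos: [0.4135, -0.0377, 0.1155]
tool_rot: [-3.138, -0.169, 0.293]
contact_force: [11.3, 39.1, -0.2]
opening: 0.0393
grip_force: 20.0
```

```bash
python3 - <<'E'
from h import *
from cell import observe
st=observe(); R0=Ro.from_euler("xyz",st["tool_rot"]).as_matrix()
print(st["qpos"].round(2),((st["tool_pos"]-R0[:,2]*.01-C)@Rc).round(4),st["opening"])
for x,y,b in ((1.5,2.9,80),(2.9,4.35,80)):
    ph=np.linspace(x,y,9)[1:]
    arc(st,0,[[-.089-.088*np.sin(a),.055,.131-.088*np.cos(a)] for a in ph],[80]*8,.01)
E
```

```text
[-0.36  0.21  2.09  0.16  0.71  0.8 ] [-0.1778  0.0533  0.1253] 0.03930250172887192
[[0.004, -0.002, -0.014], [0.009, -0.002, -0.029], [0.017, -0.002, -0.042], [0.027, -0.002, -0.054], [0.039, -0.002, -0.063], [0.052, -0.002, -0.071], [0.067, -0.002, -0.076], [0.082, -0.002, -0.078]]
[[-0.2, 0.3, -0.1], [-0.2, 0.3, -0.1], [-0.2, 0.3, -0.1], [-0.2, 0.3, -0.1], [-0.2, 0.3, -0.1], [-0.2, 0.3, -0.1], [-0.2, 0.3, -0.1], [-0.2, 0.3, -0.1]]
[[0.098, -0.002, -0.078], [0.114, -0.002, -0.075], [0.128, -0.002, -0.069], [0.142, -0.002, -0.061], [0.154, -0.002, -0.05], [0.163, -0.002, -0.037], [0.17, -0.002, -0.023], [0.175, -0.002, -0.008]]
[[-0.2, 0.3, -0.1], [-0.2, 0.3, -0.1], [-0.2, 0.3, -0.1], [-0.2, 0.3, -0.1], [-0.2, 0.3, -0.1], [-0.2, 0.3, -0.1], [-0.2, 0.3, -0.1], [-0.2, 0.3, -0.1]]
```

>>> arm_command --fingers '[1, 1, 1, 1, 1, 1, 1, 1]' --travel '[[0.004, -0.003, -0.014], [0.009, -0.003, -0.029], [0.017, -0.003, -0.042], [0.027, -0.003, -0.054], [0.039, -0.003, -0.063], [0.052, -0.003, -0.071], [0.067, -0.003, -0.076], [0.082, -0.003, -0.078]]' --dr '[[0, 0, 0], [0, 0, 0], [0, 0, 0], [0, 0, 0], [0, 0, 0], [0, 0, 0], [0, 0, 0], [0, 0, 0]]' --squeeze 15

```text
time: 6.57
tool_pos: [0.4782, -0.0156, 0.2071]
tool_rot: [-3.141, -0.172, 0.298]
contact_force: [-2.9, -1.6, 2.0]
opening: 0.0396
grip_force: 15.0
```

```bash
python3 - <<'E'
from h import *
from cell import observe
st=observe(); R0=Ro.from_euler("xyz",st["tool_rot"]).as_matrix()
print(st["qpos"].round(2),((st["tool_pos"]-R0[:,2]*.01-C)@Rc).round(4),st["opening"],st["contact_force"])
ph=np.linspace(2.9,4.35,9)[1:]
arc(st,0,[[-.089-.088*np.sin(a),.055,.131-.088*np.cos(a)] for a in ph],[80]*8,.01)
E
```

```text
[-0.25  0.19  1.81  0.11  1.    0.97] [-0.1094  0.0557  0.2169] 0.03964396253898508 [-2.87238064 -1.64137441  1.97085444]
[[0.015, 0.001, 0.001], [0.031, 0.001, 0.004], [0.046, 0.001, 0.01], [0.059, 0.001, 0.018], [0.071, 0.001, 0.029], [0.08, 0.001, 0.042], [0.087, 0.001, 0.056], [0.092, 0.001, 0.072]]
[[-0.1, 0.1, 0.2], [-0.1, 0.1, 0.2], [-0.1, 0.1, 0.2], [-0.1, 0.1, 0.2], [-0.1, 0.1, 0.2], [-0.1, 0.1, 0.2], [-0.1, 0.1, 0.2], [-0.1, 0.1, 0.2]]
```

>>> arm_command --fingers '[1, 1, 1, 1, 1, 1, 1, 1]' --travel '[[0.015, 0, 0.001], [0.031, 0, 0.004], [0.046, 0, 0.01], [0.059, 0, 0.018], [0.071, 0, 0.029], [0.08, 0, 0.042], [0.087, 0, 0.056], [0.092, 0, 0.071]]' --dr '[[0, 0, 0], [0, 0, 0], [0, 0, 0], [0, 0, 0], [0, 0, 0], [0, 0, 0], [0, 0, 0], [0, 0, 0]]'

```text
time: 7.23
tool_pos: [0.5794, 0.015, 0.1533]
tool_rot: [3.141, -0.179, 0.299]
contact_force: [3.7, 0.5, 3.2]
opening: 0.0396
grip_force: 15.0
```

>>> arm_command --fingers '[1, -0.4, -0.4, -0.4, -0.4, -0.4, -0.4, -0.4]' --travel '[[0, 0, 0], [0, 0, 0], [0, 0, 0], [0, 0, 0], [0, 0, -0.03], [0, 0, -0.06], [0, 0, -0.09], [0, 0, -0.09]]' --dr '[[0, 0, 0], [0, 0, 0], [0, 0, 0], [0, 0, 0], [0, 0, 0], [0, 0, 0], [0, 0, 0], [0, 0, 0]]'

```text
time: 7.9
tool_pos: [0.5634, 0.0098, 0.2468]
tool_rot: [3.139, -0.181, 0.299]
contact_force: [1.7, 0.3, 0.0]
opening: 0.0642
grip_force: 0.0
```

```bash
python3 - <<'E'
from h import *
from cell import *
c=read_camera("scene"); cv2.imwrite("pics/s2.png",c["color"]); W=cloud(c); L=(W-C)@Rc
m=(abs(L[...,1]-.055)<.025)&(L[...,0]>-.1)&(L[...,0]<.03)&(L[...,2]>.142)&(L[...,2]<.19)
Q=L[m]; print(m.sum(),Q.min(0),Q.max(0))
st=observe()
print(st["qpos"].round(2),((st["tool_pos"]-C)@Rc).round(4))
print("above",go(w([-.117,-.055,.131]),toolR(85),st,-.05),"at",go(w([-.117,-.055,.131]),toolR(85),st,.012))
E
```

```text
565 [-0.07973233  0.03754836  0.14201503] [0.0024227  0.07732006 0.17655175]
[-0.16  0.3   1.55  0.09  1.13  1.08] [-0.0196  0.0557  0.244 ]
above ([-0.1119, 0.1102, 0.0442], [0.0, -5.2, 0.3]) at ([-0.1175, 0.1102, 0.1059], [0.0, -5.2, 0.3])
```

View pics/s2.png

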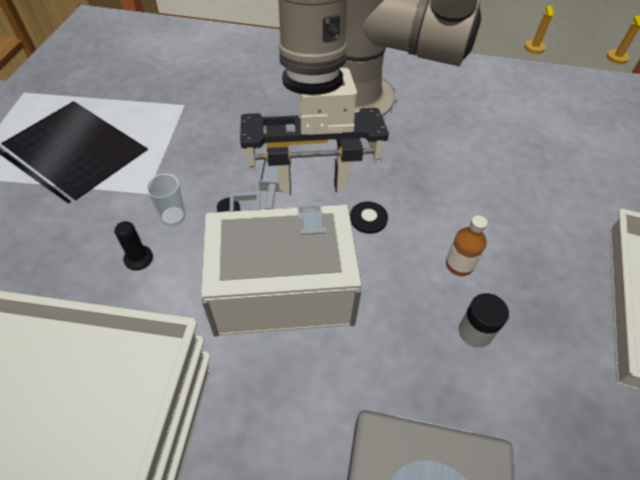

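The hasp now lies folded back over the lid, with its bar at about (313,225). Next is the pull.

>>> arm_command --fingers '[-0.6, -0.6, -0.6, -0.6, -0.6, -0.6, -0.6, -0.6]' --travel '[[-0.112, 0.11, 0.0], [-0.112, 0.11, 0.0], [-0.112, 0.11, 0.0], [-0.112, 0.11, 0.0], [-0.112, 0.11, 0.04], [-0.112, 0.11, 0.044], [-0.112, 0.11, 0.044], [-0.112, 0.11, 0.044]]' --dr '[[0, -5, 0], [0, -5, 0], [0, -5, 0], [0, -5, 0], [0, -5, 0], [0, -5, 0], [0, -5, 0], [0, -5, 0]]'

```text
time: 8.62
tool_pos: [0.4959, -0.1241, 0.1777]
tool_rot: [-3.138, -0.084, 0.3]
contact_force: [0.4, 0.6, -0.1]
opening: 0.0735
grip_force: 0.0
```

```bash
python3 - <<'E'
from h import *
from cell import *
c=read_camera("top"); W=cloud(c); L=(W-C)@Rc
m=(abs(L[...,1]+.055)<.04)&(L[...,0]>-.13)&(L[...,0]<-.088)&(abs(L[...,2]-.137)<.012)
Q=L[m]; print(m.sum(),np.percentile(Q,[2,50,98],axis=0).round(3))
st=observe()
print(st["qpos"].round(2),((st["tool_pos"]-C)@Rc).round(4))
print("at",go(w([-.117,-.055,.131]),toolR(85),st,.012))
E
```

```text
Traceback (most recent call last):
IndexError: index -1 is out of bounds for axis 0 with size 0
```

Occluded by the gripper, so I'll use the initial picture.

```bash
python3 - <<'E'
from h import *
from cell import *
c=pickle.load(open("d0.pkl","rb"))["top"]; W=cloud(c); L=(W-C)@Rc
m=(abs(L[...,1]+.055)<.04)&(L[...,0]>-.135)&(L[...,0]<-.09)&(abs(L[...,2]-.137)<.012)
Q=L[m]; print(m.sum(),np.percentile(Q,[2,50,98],axis=0).round(3))
st=observe()
print(st["qpos"].round(2),((st["tool_pos"]-C)@Rc).round(4))
print("at",go(w([-.117,-.055,.131]),toolR(85),st,.012))
E
```

```text
250 [[-0.124 -0.08   0.126]
 [-0.117 -0.055  0.138]
 [-0.091 -0.029  0.141]]
[-0.43  0.32  1.7   0.07  1.06  0.81] [-0.1218 -0.0535  0.1785]
at ([0.0007, 0.0017, 0.0597], [-0.1, 0.1, 0.4])
```

>>> arm_command --fingers '[-0.6, -0.6, -0.6, -0.6, 1, 1, 1, 1]' --travel '[[0.001, 0.001, 0.03], [0.001, 0.001, 0.06], [0.001, 0.001, 0.06], [0.001, 0.001, 0.06], [0.001, 0.001, 0.06], [0.001, 0.001, 0.06], [0.001, 0.001, 0.06], [0.001, 0.001, 0.06]]' --dr '[[0, 0, 0], [0, 0, 0], [0, 0, 0], [0, 0, 0], [0, 0, 0], [0, 0, 0], [0, 0, 0], [0, 0, 0]]' --squeeze 30

```text
time: 9.33
tool_pos: [0.5025, -0.1237, 0.1193]
tool_rot: [-3.14, -0.087, 0.299]
contact_force: [-1.3, 17.3, 10.0]
opening: 0.0513
grip_force: 8.9
```

```bash
python3 - <<'E'
from h import *
from cell import *
st=observe(); R0=Ro.from_euler("xyz",st["tool_rot"]).as_matrix()
p=((st["tool_pos"]-R0[:,2]*.012-C)@Rc); print(p.round(4),st["opening"],st["contact_force"].round(1))
r=p-[.08,0,.125]; 
def pt(a): return [.08+r[0]*np.cos(a)+r[2]*np.sin(a), p[1], .125-r[0]*np.sin(a)+r[2]*np.cos(a)]
A=np.linspace(0,.8,9)[1:]
arc(st,0,[pt(a) for a in A],85-A*30,.012)
E
```

```text
[-0.1169 -0.0548  0.1312] 0.05127879548833018 [-1.3 17.3 10. ]
[[0.004, 0.0, -0.019], [0.01, -0.0, -0.038], [0.018, -0.0, -0.057], [0.027, 0.0, -0.075], [0.038, 0.0, -0.091], [0.051, 0.0, -0.107], [0.065, 0.0, -0.121], [0.081, 0.0, -0.134]]
[[-0.1, 3.0, 0.3], [-0.1, 6.0, 0.3], [-0.1, 9.0, 0.3], [-0.1, 12.0, 0.3], [-0.1, 15.0, 0.3], [-0.2, 18.0, 0.3], [-0.2, 21.0, 0.3], [-0.2, 24.0, 0.2]]
```

>>> arm_command --fingers '[1, 1, 1, 1, 1, 1, 1, 1]' --travel '[[0, -0.001, 0], [0.004, -0.001, -0.019], [0.01, -0.001, -0.038], [0.018, -0.001, -0.057], [0.027, -0.001, -0.075], [0.038, -0.001, -0.091], [0.051, -0.001, -0.107], [0.065, -0.001, -0.121]]' --dr '[[0, 0, 0], [0, 3, 0], [0, 6, 0], [0, 9, 0], [0, 12, 0], [0, 15, 0], [0, 18, 0], [0, 21, 0]]' --squeeze 35

```text
time: 10.0
tool_pos: [0.5527, -0.108, 0.2439]
tool_rot: [-3.14, -0.45, 0.298]
contact_force: [-0.7, -3.9, -8.8]
opening: 0.0506
grip_force: 35.0
```

```bash
python3 - <<'E'
from h import *
from cell import *
st=observe(); R0=Ro.from_euler("xyz",st["tool_rot"]).as_matrix()
p=((st["tool_pos"]-R0[:,2]*.012-C)@Rc); r=p-[.08,0,.125]
print(p.round(4),np.hypot(r[0],r[2]),np.arctan2(r[2],-r[0]),st["opening"],st["contact_force"].round(1),st["qpos"].round(2))
r=np.array([-.1969,0,.0062])
def pt(a): return [.08+r[0]*np.cos(a)+r[2]*np.sin(a), -.0548, .125-r[0]*np.sin(a)+r[2]*np.cos(a)]
A=np.linspace(.7,1.6,10)[1:]
arc(st,0,[pt(a) for a in A],85-A*30,.012)
E
```

```text
[-0.0684 -0.0543  0.2547] 0.19711812533110412 0.71828716263331 0.05063655052934322 [-0.7 -3.9 -8.8] [-0.51  0.21  1.75  0.41  0.9   0.55]
[[0.022, 0.001, -0.008], [0.041, 0.001, -0.012], [0.062, 0.001, -0.015], [0.082, 0.001, -0.016], [0.102, 0.001, -0.015], [0.122, 0.001, -0.012], [0.142, 0.001, -0.007], [0.161, 0.001, -0.0], [0.179, 0.001, 0.008]]
[[-0.2, 3.2, 0.2], [-0.2, 6.2, 0.2], [-0.2, 9.2, 0.2], [-0.2, 12.2, 0.2], [-0.2, 15.2, 0.2], [-0.2, 18.2, 0.2], [-0.2, 21.2, 0.2], [-0.2, 24.2, 0.2], [-0.2, 27.2, 0.2]]
```

>>> arm_command --fingers '[1, 1, 1, 1, 1, 1, 1, 1]' --travel '[[0.022, 0, -0.008], [0.041, 0, -0.012], [0.062, 0, -0.015], [0.082, 0, -0.016], [0.102, 0, -0.015], [0.122, 0, -0.012], [0.142, 0, -0.007], [0.161, 0, 0.0]]' --dr '[[0, 3, 0], [0, 6, 0], [0, 9, 0], [0, 12, 0], [0, 15, 0], [0, 18, 0], [0, 21, 0], [0, 24, 0]]'

```text
time: 10.67
tool_pos: [0.6935, -0.0654, 0.3178]
tool_rot: [3.139, -0.877, 0.3]
contact_force: [-5.4, -0.0, 7.6]
opening: 0.0505
grip_force: 35.0
```

```bash
python3 - <<'E'
from h import *
from cell import *
st=observe(); R0=Ro.from_euler("xyz",st["tool_rot"]).as_matrix()
p=((st["tool_pos"]-R0[:,2]*.012-C)@Rc); r=p-[.08,0,.125]
print(p.round(4),np.hypot(r[0],r[2]),np.arctan2(r[2],-r[0])-.03,st["opening"],st["contact_force"].round(1),st["qpos"].round(2))
r=np.array([-.1969,0,.0062])
def pt(a): return [.08+r[0]*np.cos(a)+r[2]*np.sin(a), -.0548, .125-r[0]*np.sin(a)+r[2]*np.cos(a)]
A=[1.58,1.62,1.62]
arc(st,0,[pt(a) for a in A],[38,37,37],.012)
E
```

```text
[ 0.0746 -0.0543  0.3255] 0.20054063602056837 1.5139850107086188 0.05047364454230654 [-5.4 -0.   7.6] [-0.45  0.28  1.68  0.95  0.7   0.22]
[[0.006, 0.0, 0.013], [0.011, 0.001, 0.019], [0.011, 0.001, 0.019]]
[[-0.1, 1.8, 0.2], [-0.1, 2.8, 0.2], [-0.1, 2.8, 0.2]]
```

>>> arm_command --fingers '[1, 1, 1, -0.6, -0.6, -0.6, -0.6, -0.6]' --travel '[[0.006, 0, 0.01], [0.011, 0, 0.018], [0.011, 0, 0.018], [0.011, 0, 0.018], [0.011, 0, 0.018], [0.011, 0, 0.018], [0.011, 0, -0.02], [0.011, 0, -0.06]]' --dr '[[0, 2, 0], [0, 3, 0], [0, 3, 0], [0, 3, 0], [0, 3, 0], [0, 3, 0], [0, 3, 0], [0, 3, 0]]'

```text
time: 11.33
tool_pos: [0.6543, -0.0754, 0.3582]
tool_rot: [-3.131, -0.918, 0.292]
contact_force: [0.9, -2.1, 0.9]
opening: 0.0727
grip_force: 0.0
```

```bash
python3 - <<'E'
from h import *
from cell import *
st=observe()
print(st["qpos"].round(2),st["tool_pos"].round(3),st["opening"])
print(go([.5,-.32,.26],toolR(90,0),st))
print(go([.5,-.32,.26],toolR(90,-.3),st))
E
```

```text
[-0.53  0.18  1.73  0.98  0.79  0.18] [ 0.654 -0.075  0.358] 0.07269962033564865
([-0.2106, 0.1886, -0.1157], [-8.3, -52.1, 15.8])
([-0.2106, 0.1886, -0.1157], [-16.1, -50.8, 31.8])
```

```bash
python3 - <<'E'
from h import *
from cell import *
st=observe()
print(go([.53,-.32,.26],toolR(90),st))
E
```

```text
([-0.1931, 0.1975, -0.093], [-0.5, -52.6, 0.2])
```

>>> arm_command --fingers '[-0.6, -0.6, -0.6, -0.6, -0.6, -0.6, -0.6, -0.6]' --travel '[[-0.1, 0.1, -0.093], [-0.193, 0.197, -0.093], [-0.193, 0.197, -0.093], [-0.193, 0.197, -0.093], [-0.193, 0.197, -0.093], [-0.193, 0.197, -0.093], [-0.193, 0.197, -0.093], [-0.193, 0.197, -0.093]]' --dr '[[0, -53, 0], [0, -53, 0], [0, -53, 0], [0, -53, 0], [0, -53, 0], [0, -53, 0], [0, -53, 0], [0, -53, 0]]'

```text
time: 12.0
tool_pos: [0.5283, -0.3251, 0.2597]
tool_rot: [-3.138, 0.013, 0.294]
contact_force: [-0.8, 0.9, -0.2]
opening: 0.0733
grip_force: 0.0
```

```bash
python3 - <<'E'
from h import *
from cell import *
d={n:read_camera(n) for n in ("top","scene")}
cv2.imwrite("pics/t3.png",d["top"]["color"]); pickle.dump(d,open("d3.pkl","wb"))
c0=pickle.load(open("d0.pkl","rb"))
L=(cloud(d["top"])-C)@Rc
for s in (1,-1):
    m=(abs(L[...,0])<.06)&(abs(L[...,1]-s*.057)<.04)&(L[...,2]<.1); print(s,m.sum(),np.median(L[m][:,2]))
for n,z in (("top",.009),("scene",.009)):
    c=c0[n]; hsv=cv2.cvtColor(c["color"],cv2.COLOR_BGR2HSV); W=cloud(c)
    m=(hsv[...,2]<70)&(np.hypot(W[...,0]-.58,W[...,1]+.32)<.06)
    k,l,s,ce=cv2.connectedComponentsWithStats(m.astype(np.uint8)); i=1+s[1:,4].argmax()
    Q=W[(l==i)&(W[...,2]>.03)&(W[...,2]<.098)]; print(n,len(Q))
    # fit circle r=18 to body side points and 28 to foot
    from scipy.optimize import least_squares
    for r,lo,hi in ((.018,.025,.09),(.018,.093,.105)):
        q=W[(l==i)&(W[...,2]>lo)&(W[...,2]<hi)]
        f=least_squares(lambda p:np.hypot(q[:,0]-p[0],q[:,1]-p[1])-r,[.585,-.322],loss="soft_l1",f_scale=.002); print(r,lo,f.x,np.median(q,0), abs(f.fun).mean())
st=observe(); print(st["qpos"].round(2),st["tool_pos"])
L=(cloud(d["scene"])-C)@Rc
m=(abs(L[...,1])<.1)&(L[...,0]>.07)&(L[...,0]<.12)&(L[...,2]>.15)&(L[...,2]<.28); Q=L[m]
print("lid plane x/z slope",np.polyfit(Q[:,2],Q[:,0],1) if len(Q)>50 else len(Q))
E
```

```text
1 2349 0.06100735208792865
-1 2280 0.010315559343296884
top 292
0.018 0.025 [ 0.5874979  -0.32547658] [ 0.57969727 -0.31046059  0.05817751] 0.00036668158863422865
0.018 0.093 [ 0.59236306 -0.32868568] [ 0.58634618 -0.32273538  0.09965307] 0.00591588237539666
scene 515
0.018 0.025 [ 0.58932323 -0.32198953] [ 0.60285595 -0.31044024  0.05808002] 0.000634794770160152
0.018 0.093 [ 0.58531708 -0.32560294] [ 0.59367536 -0.3185378   0.09924117] 0.005632863427801501
[-0.67  0.51  1.17 -0.    1.47  0.61] [ 0.53132099 -0.32075175  0.26068735]
lid plane x/z slope [0.03475099 0.09087057]
```

View pics/t3.png

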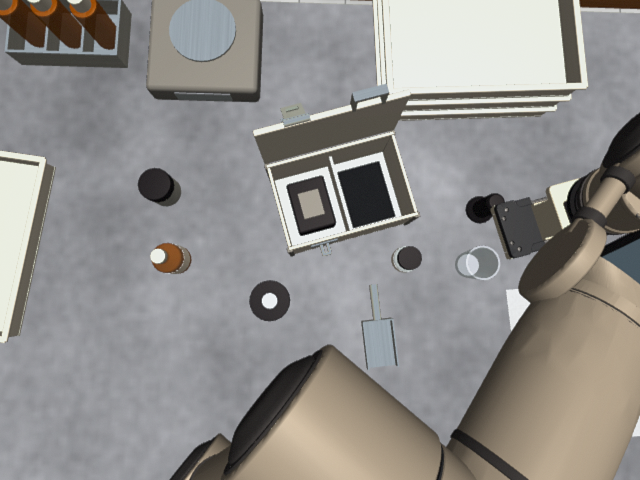

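The lid is up, with its slope giving about 1.605 rad. The charger is in the left compartment at (312,203), and the bare mat is in the right one at (367,193).

```bash
python3 - <<'E'
from h import *
from cell import *
st=observe()
print(go([.588,-.3235,.14],toolR(90),st),go([.588,-.3235,.062],toolR(90),st))
E
```

```text
([0.054, 0.0199, 0.1203], [-0.3, 0.3, 0.3]) ([0.0544, 0.0204, 0.1983], [-0.3, 0.3, 0.3])
```

>>> arm_command --fingers '[-0.6, -0.6, -0.6, -0.6, -0.6, -0.6, -0.6, -0.6]' --travel '[[0.04, 0.02, 0.0], [0.054, 0.02, 0.0], [0.054, 0.02, 0.04], [0.054, 0.02, 0.08], [0.054, 0.02, 0.12], [0.054, 0.02, 0.15], [0.054, 0.02, 0.18], [0.054, 0.02, 0.198]]' --dr '[[0, 0, 0], [0, 0, 0], [0, 0, 0], [0, 0, 0], [0, 0, 0], [0, 0, 0], [0, 0, 0], [0, 0, 0]]'

```text
time: 12.77
tool_pos: [0.5867, -0.3213, 0.0621]
tool_rot: [-3.136, 0.002, 0.299]
contact_force: [-0.7, -0.5, -0.5]
opening: 0.0734
grip_force: 0.0
```

>>> arm_command --fingers '[-0.6, 1, 1, 1, 1, 1, 1, 1]' --travel '[[0, 0, 0], [0, 0, 0], [0, 0, 0], [0, 0, 0], [0, 0, 0], [0, 0, 0], [0, 0, 0], [0, 0, 0]]' --dr '[[0, 0, 0], [0, 0, 0], [0, 0, 0], [0, 0, 0], [0, 0, 0], [0, 0, 0], [0, 0, 0], [0, 0, 0]]' --squeeze 25

```text
time: 13.43
tool_pos: [0.5884, -0.3236, 0.0658]
tool_rot: [-3.141, 0.001, 0.299]
contact_force: [0.4, -0.7, 2.2]
opening: 0.0352
grip_force: 25.0
```

```bash
python3 - <<'E'
from h import *
from cell import *
st=observe()
print(st["tool_pos"],st["opening"],st["grip_force"],st["contact_force"])
P=w([-.005,-.057,0])
for z in (.24,.075): print(go([P[0],P[1],z],toolR(90),st))
E
```

```text
[ 0.58842907 -0.32360173  0.06578085] 0.03524387599823456 24.9902543972712 [ 0.36931393 -0.69825886  2.19342215]
([0.0874, -0.2137, -0.1742], [-0.0, 0.1, 0.3])
([0.0876, -0.2136, -0.0092], [-0.0, 0.1, 0.3])
```

>>> arm_command --fingers '[1, 1, 1, 1, 1, 1, 1, 1]' --travel '[[0, 0, -0.03], [0, 0, -0.06], [0, 0, -0.09], [0, 0, -0.12], [0, 0, -0.15], [0, 0, -0.174], [0.01, -0.03, -0.174], [0.025, -0.06, -0.174]]' --dr '[[0, 0, 0], [0, 0, 0], [0, 0, 0], [0, 0, 0], [0, 0, 0], [0, 0, 0], [0, 0, 0], [0, 0, 0]]'

```text
time: 14.1
tool_pos: [0.5943, -0.2602, 0.2404]
tool_rot: [3.142, 0.001, 0.295]
contact_force: [1.0, 1.0, -3.5]
opening: 0.0356
grip_force: 25.0
```

```bash
python3 - <<'E'
from h import *
from cell import *
st=observe()
print(st["tool_pos"],st["opening"],st["grip_force"],st["contact_force"])
P=w([-.005,-.057,0])
for z in (.24,.075): print(go([P[0],P[1],z],toolR(90),st))
c=read_camera("scene"); cv2.imwrite("pics/s4.png",c["color"])
E
```

```text
[ 0.59431191 -0.26015164  0.24039715] 0.03557178198260641 24.9838599935174 [ 1.04288778  1.03608417 -3.49980733]
([0.0627, -0.1549, 0.0003], [0.0, 0.0, 0.1])
([0.0629, -0.1549, 0.1653], [0.0, 0.0, 0.1])
```

View pics/s4.png

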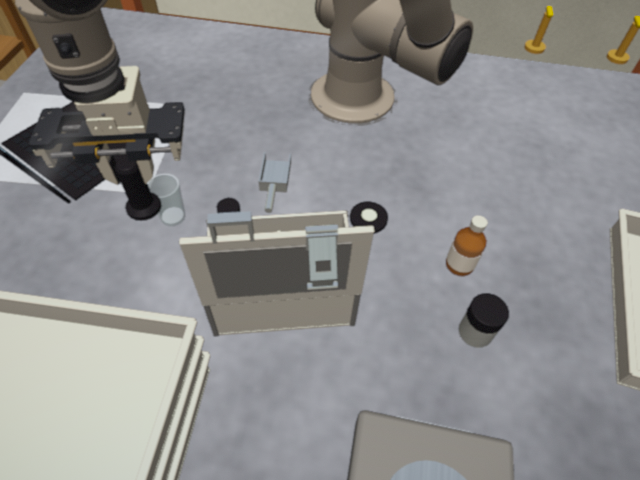

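The probe is held upright, with its foot at (143,205). The lid stands up and the hasp is folded back on its outside at (322,257).

>>> arm_command --fingers '[1, 1, 1, 1, 1, 1, 1, 1]' --travel '[[0.015, -0.035, 0], [0.03, -0.07, 0], [0.045, -0.105, 0], [0.06, -0.14, 0], [0.063, -0.155, 0], [0.063, -0.155, 0.02], [0.063, -0.155, 0.05], [0.063, -0.155, 0.08]]' --dr '[[0, 0, 0], [0, 0, 0], [0, 0, 0], [0, 0, 0], [0, 0, 0], [0, 0, 0], [0, 0, 0], [0, 0, 0]]'

```text
time: 14.82
tool_pos: [0.6093, -0.0916, 0.1589]
tool_rot: [-3.141, 0.001, 0.301]
contact_force: [0.2, 0.2, -3.9]
opening: 0.0355
grip_force: 25.0
```

>>> arm_command --fingers '[1, 1, 1, 1, 1, 1, 1, 1]' --travel '[[0, 0, 0.02], [0, 0, 0.04], [0, 0, 0.055], [0, 0, 0.065], [0, 0, 0.072], [0, 0, 0.075], [0, 0, 0.075], [0, 0, 0.075]]' --dr '[[0, 0, 0], [0, 0, 0], [0, 0, 0], [0, 0, 0], [0, 0, 0], [0, 0, 0], [0, 0, 0], [0, 0, 0]]'

```text
time: 15.48
tool_pos: [0.6093, -0.0921, 0.0851]
tool_rot: [-3.14, 0.001, 0.299]
contact_force: [0.9, -0.7, -3.0]
opening: 0.0351
grip_force: 25.0
```

```bash
python3 - <<'E'
from h import *
from cell import *
st=observe()
print(st["tool_pos"],((st["tool_pos"]-C)@Rc).round(4),st["tool_rot"],st["contact_force"])
E
```

```text
[ 0.60934174 -0.09208629  0.08505235] [-0.0044 -0.0555  0.0851] [-3.14031755e+00  1.10447456e-03  2.99179838e-01] [ 0.85666283 -0.66386407 -2.978337  ]
```

Now lower slowly.

>>> arm_command --fingers '[1, 1, 1, 1, 1, 1, 1, 1]' --travel '[[0, 0, 0.001], [0, 0, 0.002], [0, 0, 0.003], [0, 0, 0.004], [0, 0, 0.005], [0, 0, 0.006], [0, 0, 0.007], [0, 0, 0.008]]' --dr '[[0, 0, 0], [0, 0, 0], [0, 0, 0], [0, 0, 0], [0, 0, 0], [0, 0, 0], [0, 0, 0], [0, 0, 0]]'

```text
time: 16.15
tool_pos: [0.6088, -0.0919, 0.0762]
tool_rot: [-3.14, 0.002, 0.299]
contact_force: [0.2, 0.6, -3.4]
opening: 0.0355
grip_force: 25.0
```

>>> arm_command --fingers '[1, 1, 1]' --travel '[[0, 0, 0.001], [0, 0, 0.002], [0, 0, 0.002]]' --dr '[[0, 0, 0], [0, 0, 0], [0, 0, 0]]'

```text
time: 16.4
tool_pos: [0.6091, -0.092, 0.0757]
tool_rot: [-3.14, 0.001, 0.299]
contact_force: [-2.4, 0.9, 5.8]
opening: 0.0353
grip_force: 25.0
```

Contact is made, so I release a little and go straight up.

>>> arm_command --fingers '[-0.13, -0.13, -0.13, -0.13, -0.13, -0.13, -0.13, -0.13]' --travel '[[0, 0, 0], [0, 0, 0], [0, 0, 0], [0, 0, 0], [0, 0, -0.01], [0, 0, -0.03], [0, 0, -0.06], [0, 0, -0.09]]' --dr '[[0, 0, 0], [0, 0, 0], [0, 0, 0], [0, 0, 0], [0, 0, 0], [0, 0, 0], [0, 0, 0], [0, 0, 0]]'

```text
time: 17.07
tool_pos: [0.6086, -0.0919, 0.1653]
tool_rot: [-3.139, 0.004, 0.299]
contact_force: [1.1, -0.1, 0.0]
opening: 0.052
grip_force: 0.0
```

>>> arm_command --fingers '[-0.13, -0.13, -0.13, -0.13, -0.13, -0.13, -0.13, -0.13]' --travel '[[0, 0, -0.04], [0, 0, -0.08], [-0.03, 0.0, -0.09], [-0.07, 0.0, -0.09], [-0.11, 0.0, -0.09], [-0.15, 0, -0.09], [-0.18, 0, -0.09], [-0.18, 0, -0.09]]' --dr '[[0, 0, 0], [0, 0, 0], [0, 0, 0], [0, 0, 0], [0, 0, 0], [0, 0, 0], [0, 0, 0], [0, 0, 0]]'

```text
time: 17.73
tool_pos: [0.433, -0.1458, 0.2558]
tool_rot: [-3.14, 0.004, 0.297]
contact_force: [1.3, -0.2, 0.2]
opening: 0.0519
grip_force: 0.0
```

```bash
python3 - <<'E'
from h import *
from cell import *
t=read_camera("top");s=read_camera("scene")
a=np.hstack([t["color"][100:340,130:530],s["color"][130:370,80:480]]); cv2.imwrite("pics/f5.png",a)
L=(cloud(t)-C)@Rc
m=(abs(L[...,0])<.06)&(abs(L[...,1]+.057)<.045)&(L[...,2]>.1)&(L[...,2]<.12); Q=L[m]; print(m.sum(),Q.min(0),Q.max(0),np.median(Q,0))
print(observe()["tool_pos"])
E
```

```text
291 [-0.02404682 -0.07256173  0.10164945] [ 0.01076988 -0.03831546  0.11443527] [-0.0073816  -0.05487472  0.10937246]
[ 0.43714669 -0.14558748  0.25595253]
```

View pics/f5.png

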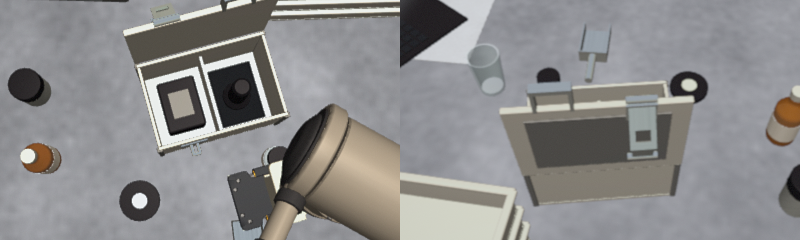

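The probe stands on the mat at (237,95) with its top at 110 mm. The lid is up, the hasp is folded back at (643,127), and the other things haven't moved.

```bash
python3 -c "
from cell import *
print(hand_in())"
```

```text
the job is handed in; nothing more can be done
None
```

I put the spectrometer away and handed in the job after about 18 s: it stands on the mat in the chest's empty compartment, the lid is up by itself, the hasp is folded back, and the other items I could see in the last pictures had not moved.

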